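# Fit the collating post and tug-test its catch

### The arm

A 6-joint arm with a two-finger parallel gripper is mounted at the origin on a cart in front of the work surface, level with it; the furniture and walls round the work are solid. World frame = base frame: x ahead of the robot, y to its left, z up, the work surface at z = 0. Lengths are in m, angles in degrees, forces in N, time in s.
With the tool pointing down it reaches from about 0.375 to 0.9 m from the base axis. Payload 3.1 kg.
Tool frame: the origin (TCP) lies between the finger pads; the fingertips stand 19 mm ahead of it and the grasp point (between the pads) is the TCP; z points along the fingers, x is the direction in which the jaws open and shut, and the axes are right-handed (so a half turn about z gives the same grasp; the last joint's range is limited). The gripper opens to 87 mm and grips with 3 to 60 N. Pads are 19 mm wide; open, the fingers measure 117 mm over their backs; the gripper's body (75 mm by 190 mm) begins 51 mm behind the grasp point.
Start: joints at [-77.836, 30.224, 82.088, -0, 67.689, -10.227], TCP at [0.238, -0.578, 0.217] pointing down, gripper open.
Joint ranges: [-176.69, 176.69], [-43.24, 126.21], [12.49, 139.97], [-82, 262], [0, 151.66], [-163.58, 163.58]. Speed limits (degrees/s): [159.86, 159.86, 180, 180, 180, 180].

### API

Orientations are given as a 3x3 rotation matrix whose columns are the frame's x, y, z axes.
In Python, from rig import read_state, capture, camera_info, hand_in, spot_in, silhouettes gives the robot as it stands.
- The arm moves only by the shell command python3 -m jog 'ROWS'. ROWS is text: rows parted by semicolons, each of 7 numbers parted by spaces: the shift along the tool's x, y, z in m, then the turn, a rotation vector about the tool's x, y, z in degrees, then the opening, from 0 (shut) to 1 (fully open). A call has 1 to 8 rows; each row is the pose to reach, as a shift and turn from the pose commanded when the call began, along the tool's axes at that moment; what a row does not reach only later rows make up. A row lasts 1/8 s, in which the tool goes at most 62.5 mm and 10.7 degrees, less where a joint would pass 70% of its speed; a pose out of reach is approached as far as the arm can. A call with a gripper value outside its range is refused whole. The fingers move at their own pace and stop on an object; the grip force is fixed at half the most. Time passes only in rows, so rows that repeat a pose let the fingers close. It gives the time, the measured TCP pose, the force and the opening at its end, in the units of the state.
- read_state(): the state, without advancing time (a new reading comes with each control period).
- capture(name): name is "scene" or "side" or "wrist"; returns (picture, depth): 384x512x3 uint8, red, green, blue; 384x512 float32, m along the optical axis (not along the pixel's ray), 0 where there is no reading.
- camera_info(name): a dict with "vfov" (degrees; the focal length in pixels is half the picture's height over the tangent of half this angle, whatever the lens; pixels are square), "cx", "cy" (the principal point, pixels), "R" (3x3) and "t" (3): a world point X has camera coordinates R X + t; the wrist camera has in their place "tool_from_camera" (4x4, takes a point from camera to tool coordinates, whose origin is the TCP and whose axes are the tool frame's). Camera axes: x right, y down, z forward; pixel columns grow to the right and rows downward; lengths in m; the calibration is good to about 2 mm. A picture is of the moment at which its call begins: read the wrist's pose just before it. camera_info takes no time and is no camera call.
- hand_in(): hands the job in, once; it reports no verdict.
Trained networks look in the newest picture that a camera, given by its name, has taken for a name from the list of things; names that differ only in an ending like _2 or _b are one class to them, and where a whole thing is asked for, a point or a joint stands for the part that bears it (a point fixed in the world has none). Each returns a list of dicts, best first, with "score" (0 to 1); they miss things now and then, are a little off and sometimes report something else, mostly with a low value. They report only what shows in the picture. A call takes as long as a camera call. They do not tell look-alikes from the thing itself.
- spot_in(label, camera): "centre" ([x, y, z] in m, in world coordinates, good to about 4 mm: the middle of the surface that is visible of it).
- silhouettes(label, camera): "region" (384x512 bool, what is visible of it).
The state is a dict: "time_s": time; "joint_positions": joint angles; "qvel": joint speeds; "tau": joint torques, N m; "position": TCP position; "tcp_rot": TCP orientation; "force": force on the tool from outside, world axes, zero at the start; "moment": the same for the moment, N m; "opening": opening from 0.0 (shut) to 1.0 (fully open).
Only numpy, scipy, OpenCV 4.12 (cv2) and the standard library are available. Lean on these libraries where they do the work, as an engineer would, in place of code of your own. Each camera call takes 0.05 s, during which the arm holds its last target.

### The job

Take the steel post out of its parking block and press it down into the bore of the grey collating stand until its flange is fully home on the top and the catch inside has snapped. Then, without letting it out again, tug it straight up with a pull of about 14 newtons for half a second to prove that the catch holds; never pull as hard as 20 newtons. Let go and leave the post standing in the stand, and leave the other things on the worktop where they are.

Things in the scene. Friction and masses are not known exactly. Their poses are not given: they have to be found in the camera images.
- post_grip (a point): Point on the axis of the loose round steel post (88 mm tall, about 120 g, upright), in the middle of its plain upper part, 62 mm above its foot. Upper part: 20 mm diameter, from 40 to 85 mm above the foot; grip here. z points along the post, upward.
- post_flange (a point): Point on the post's axis at the underside of its flange, 36 mm above its foot; z upward. Flange: 28 mm diameter, 4 mm thick.
- post: The same post; origin at the centre of its foot, z upward along it. Below the flange: a 16 mm shank with a 10 mm diameter groove 10 to 24 mm above the foot; the foot is a cone that narrows to 8 mm over its last 6 mm.
- stand: The fixed grey collating stand, 138 x 112 mm, top 50 mm above the worktop, with a fence 6 mm higher than the top at its back and one side, 52 mm or more from the bore axis. Origin under the bore, on the worktop; z up.
- socket (a point): Centre of the mouth of the stand's vertical bore (18 mm diameter, 40 mm deep), on the stand's top. Post home = flange underside here. In the bore two spring jaws snap into the groove: about 3 to 10 N, in the last 17 mm of the way down. Once snapped, the post can still rise 0.5 to 5.5 mm freely (unseen, differs each time) before the jaws hold it.
- catch (a joint): Sprung carriage of the jaws in the bore: how far the pull on the post has lifted it, in m. 0 = no pull; it gives 1 mm for every 7 N of upward pull (14 N = 0.002). A steel tab in the slot at the front of the stand moves with it.
- park_mouth (a point): Centre of the hole (20 mm diameter) in the top, 40 mm above the worktop, of the parking block, a fixed grey block 70 x 70 mm in which the post stands loosely at the start, its flange on the top.
- eraser_mid (a point): Centre of a pink eraser, 20 x 44 x 12 mm; a bystander.
- marker_blue_mid (a point): Centre of a lying marker pen, 17 x 132 x 19 mm; a bystander.
- label_roll_mid (a point): Centre of a small roll of white labels lying on its side, 44 mm diameter, 30 mm high; a bystander.
Mind the look-alikes: they are no part of the job. What is shaped like the post but red or turquoise is not meant.

How it is judged (in metres and radians):
On the way, in this order (a step that is already met when the one before it is completed fails the run):
1. the post is pressed into the bore of the stand until its flange is home on the top (within 1 mm) (horizontal distance between post_flange and socket below 0.003 m and angle between post_flange's own z axis and vertical below 0.08 rad and z of post_flange in the frame of socket between -0.002 and 0.001 m), for 0.1 s.
2. the post, still in the bore, is pulled up against the catch with at least 9 N (catch lifted 1.3 mm or more) for 0.3 s (horizontal distance between post_flange and socket below 0.003 m and angle between post_flange's own z axis and vertical below 0.08 rad and z of post_flange in the frame of socket between -0.002 and 0.01 m and value of joint catch above 0.0013 m), for 0.3 s.
At the end, for the whole second after the job is handed in: The post stands upright (within 0.08 rad) in the bore of the stand, its axis within 3 mm of the bore's, its flange no more than 6.5 mm above the top (the catch's free play included), nothing pulls on the catch, and the post is at rest (horizontal distance between post_flange and socket below 0.003 m and angle between post_flange's own z axis and vertical below 0.08 rad and z of post_flange in the frame of socket between -0.002 and 0.0065 m and value of joint catch below 0.0005 m and linear speed of post below 0.02 m/s); the robot touches nothing.
It fails at once if the post is pulled against the catch with 20 N or more (catch lifted 2.9 mm) (value of joint catch above 0.0029 m).
It fails at once if the eraser is pushed 20 mm or more from its place (distance of eraser_mid from where it was at the start of the episode above 0.02 m).
It fails at once if the marker pen is pushed 20 mm or more from its place (distance of marker_blue_mid from where it was at the start of the episode above 0.02 m).
It fails at once if the label roll is pushed 20 mm or more from its place (distance of label_roll_mid from where it was at the start of the episode above 0.02 m).
It also fails if it takes over 70 s, if anything falls off the work surface, if the arm or the gripper's body presses on something with over 40 N, if the wrist force passes 120 N, or if a joint passes its speed limit or range.

## Working session

There is one attempt and no reset: what is moved stays moved. The work goes in short steps, Python scripts to look and compute and a shell command to move; the robot and the scene stay as the last step left them, time stands still between calls to the robot, and variables do not carry over. Pictures are saved under pics/ and viewed, and the job is handed in when it is done.

```bash
ls; mkdir -p pics; python3 - <<'E'
from rig import *
import cv2,numpy as np
s=read_state(); print(s['time_s'],s['position'],np.round(s['tcp_rot'],3),s['force'],s['opening'])
for c in('scene','side'):
    p,d=capture(c); cv2.imwrite(f'pics/{c}0.png',p[:,:,::-1]); np.save(f'pics/{c}0d.npy',d)
    for l in ('post','stand','park_mouth','socket','eraser_mid','marker_blue_mid','label_roll_mid'):
        try:
            for r in spot_in(l,c)[:4]: print(c,l,round(r['score'],2),np.round(r['centre'],3))
        except Exception as e: print(l,e)
print(read_state()['time_s'])
E
```

```text
pics
0.0 [ 0.23795401 -0.5771052   0.21626481] [[ 0.381 -0.925 -0.   ]
 [-0.925 -0.381  0.002]
 [-0.002 -0.    -1.   ]] [ 1.04223948 -0.15278906  0.11721928] 0.9971589018628422
scene post 0.69 [ 0.504 -0.4    0.033]
scene post 0.55 [ 0.548 -0.354  0.042]
scene post 0.51 [ 0.46  -0.315  0.065]
scene stand 0.88 [0.453 0.027 0.047]
scene park_mouth 0.82 [ 0.44  -0.322  0.029]
scene socket 0.95 [0.449 0.025 0.05 ]
scene eraser_mid 0.52 [ 0.636 -0.053  0.013]
side post 0.83 [ 0.555 -0.358  0.054]
side post 0.76 [ 0.516 -0.405  0.052]
side post 0.6 [ 0.465 -0.316  0.068]
side stand 0.79 [0.475 0.006 0.05 ]
side park_mouth 0.94 [ 0.468 -0.341  0.037]
side socket 0.63 [0.472 0.007 0.047]
side socket 0.16 [ 0.465 -0.32   0.069]
side eraser_mid 0.54 [ 0.641 -0.054  0.012]
side marker_blue_mid 0.7 [ 0.674 -0.129  0.015]
side label_roll_mid 0.5 [ 0.646 -0.348  0.012]
0.8
```

View pics/scene0.png

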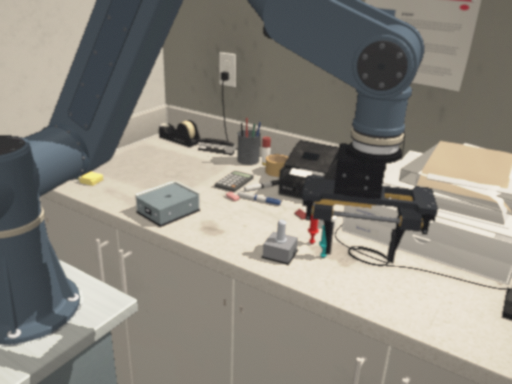

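View pics/side0.png

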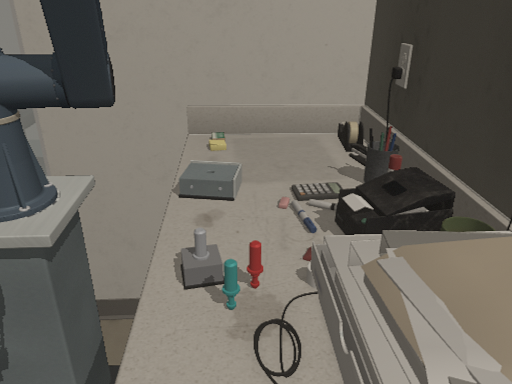

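Candidates in the side view: the grey post in the block at (200,245), the turquoise one at (231,285) and the red one at (255,263). Only the grey one fits: it is steel-coloured and stands in the parking block. I'll enlarge that area and measure with depth.

```bash
cat > h.py <<'E'
import numpy as np,cv2
from rig import *
def cloud(c,d,pose=None):
    i=camera_info(c); H,W=d.shape; f=H/2/np.tan(np.radians(i['vfov'])/2)
    v,u=np.mgrid[:H,:W]; P=np.stack([(u-i['cx'])/f*d,(v-i['cy'])/f*d,d],-1)
    if c=='wrist':
        T=np.array(i['tool_from_camera']); P=P@T[:3,:3].T+T[:3,3]
        p,R=pose; return P@np.array(R).T+p
    return (P-np.array(i['t']))@np.array(i['R'])
def circ(xy,r=None):
    from scipy.optimize import least_squares
    x0=list(xy.mean(0))
    if r is None:
        return least_squares(lambda q:np.hypot(xy[:,0]-q[0],xy[:,1]-q[1])-q[2],x0+[.01],loss='soft_l1',f_scale=.001).x
    return least_squares(lambda q:np.hypot(xy[:,0]-q[0],xy[:,1]-q[1])-r,x0,loss='soft_l1',f_scale=.001).x
E
python3 - <<'E'
from h import *
im=cv2.imread('pics/side0.png'); a=cv2.resize(im[215:320,160:290],None,fx=4,fy=4,interpolation=cv2.INTER_CUBIC)
cv2.imwrite('pics/crop0.png',a)
for c in('scene','side'):
    d=np.load(f'pics/{c}0d.npy'); P=cloud(c,d); i=camera_info(c)
    C=-np.array(i['R']).T@np.array(i['t']); print(c,'cam',C)
    m=(d>0)&(np.hypot(P[...,0]-.465,P[...,1]+.318)<.03)&(P[...,2]>.05)&(P[...,2]<.11)
    q=P[m]; print(m.sum(),q.mean(0),q.min(0),q.max(0)); 
    k=(q[:,2]<.085); print(circ(q[k][:,:2],.010))
    # block top
    m=(d>0)&(abs(P[...,0]-.465)<.06)&(abs(P[...,1]+.32)<.06)&(abs(P[...,2]-.04)<.005); q=P[m]; print('block',m.sum(),q.mean(0))
    m=(d>0)&(abs(P[...,0]-.465)<.12)&(abs(P[...,1]-.015)<.12)&(abs(P[...,2]-.05)<.004); q=P[m]; print('stand',m.sum(),q.mean(0),q.min(0),q.max(0),cv2.minAreaRect(q[:,:2].astype(np.float32)))
E
```

```text
scene cam [-0.41731515 -0.79341226  0.64752256]
152 [ 0.46080877 -0.31469573  0.07264748] [ 0.45209496 -0.32381438  0.05059414] [ 0.47241785 -0.30191679  0.09274413]
[ 0.46700392 -0.31152183]
block 377 [ 0.4598345  -0.31535883  0.03915274]
stand 1000 [0.46767367 0.04526319 0.04914925] [ 0.39499897 -0.02108215  0.04601287] [0.54215718 0.11309338 0.05399774] ((0.4703579545021057, 0.04365738108754158), (0.11623037606477737, 0.14228400588035583), 78.00541687011719)
side cam [ 0.52242365 -0.92078687  0.44381273]
289 [ 0.46729105 -0.31764851  0.07392537] [ 0.45677575 -0.32261257  0.05020835] [ 0.47635231 -0.3046822   0.09287958]
[ 0.46649337 -0.31069314]
block 750 [ 0.46703683 -0.31822578  0.03949057]
stand 1003 [0.46918264 0.04323568 0.04960871] [ 0.39515095 -0.02054428  0.04601136] [0.54429318 0.11134278 0.05398316] ((0.47098109126091003, 0.04608193039894104), (0.1127915233373642, 0.13825277984142303), 78.94001770019531)
```

View pics/crop0.png

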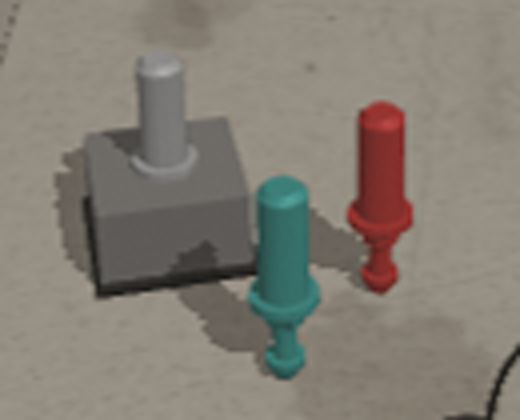

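The crop confirms it: the grey post is at crop (163,110) in the block, and the red and turquoise ones stand free. I'll fly above it next.

```bash
python3 -m jog '-0.027 -0.052 -0.01 0 0 0 1;-0.053 -0.104 -0.02 0 0 0 1;-0.08 -0.156 -0.03 0 0 0 1;-0.106 -0.208 -0.04 0 0 0 1;-0.133 -0.26 -0.04 0 0 0 1;-0.159 -0.312 -0.04 0 0 0 1;-0.159 -0.312 -0.04 0 0 0 1;-0.159 -0.312 -0.04 0 0 0 1'
python3 - <<'E'
from h import *
s=read_state(); print(s['time_s'],s['position'],np.round(s['tcp_rot'],3),s['force'],s['joint_positions']); print(np.round(camera_info('wrist')['tool_from_camera'],3))
p,d=capture('wrist'); cv2.imwrite('pics/w1.png',p[:,:,::-1]); np.save('pics/w1d.npy',d)
P=cloud('wrist',d,(s['position'],s['tcp_rot']))
m=(d>0)&(np.hypot(P[...,0]-.467,P[...,1]+.312)<.03)&(P[...,2]>.085)&(P[...,2]<.1)
q=P[m]; print(m.sum()); 
if m.sum(): print(q.mean(0),cv2.minEnclosingCircle(q[:,:2].astype(np.float32)))
p,d=capture('scene'); cv2.imwrite('pics/s1.png',p[:,:,::-1])
p,d=capture('side'); cv2.imwrite('pics/sd1.png',p[:,:,::-1])
E
```

```text
time_s: 1.8
position: [0.466, -0.3121, 0.2573]
tcp_rot: [[0.382, -0.924, -0.0], [-0.924, -0.382, -0.001], [0.001, 0.001, -1.0]]
force: [-0.8, -0.3, 0.0]
opening: 1.002
1.8 [ 0.46596409 -0.3121306   0.25730247] [[ 0.382 -0.924 -0.   ]
 [-0.924 -0.382 -0.001]
 [ 0.001  0.001 -1.   ]] [-0.80884276 -0.33634462  0.02012556] [-4.52089036e+01  2.26439654e+01  8.86946901e+01 -4.31517064e-02
  6.86456886e+01  2.23603504e+01]
[[ 1.     0.    -0.001  0.   ]
 [-0.     0.964  0.266 -0.073]
 [ 0.001 -0.266  0.964 -0.166]
 [ 0.     0.     0.     1.   ]]
193
[ 0.46909315 -0.3094244   0.09008651] ((0.4684043824672699, -0.30968743562698364), 0.010030250996351242)
```

View pics/w1.png

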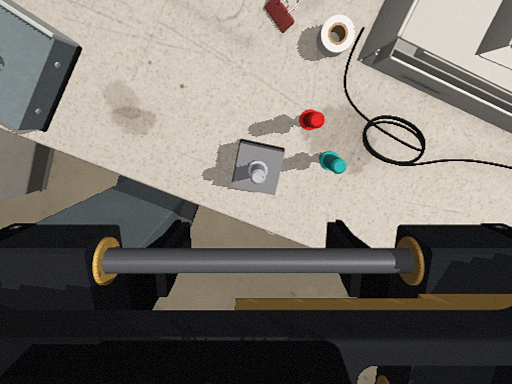

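The wrist view shows the steel post at (258,172) in its block, which agrees with (0.468,-0.310). Before grasping I'll fly over the stand to measure the bore.

```bash
python3 -m jog '-0.05 -0.013 0 0 0 0 1;-0.1 -0.026 0 0 0 0 1;-0.15 -0.039 0 0 0 0 1;-0.2 -0.052 0 0 0 0 1;-0.255 -0.065 0 0 0 0 1;-0.306 -0.077 0 0 0 0 1;-0.306 -0.077 0 0 0 0 1;-0.306 -0.077 0 0 0 0 1'
python3 - <<'E'
from h import *
s=read_state(); print(s['time_s'],s['position'],s['joint_positions'])
p,d=capture('wrist'); cv2.imwrite('pics/w2.png',p[:,:,::-1]); np.save('pics/w2d.npy',d)
np.savez('pics/w2p.npz',p=s['position'],R=s['tcp_rot'])
for l in('socket','stand'):
  for r in spot_in(l,'wrist'): print(l,r)
E
```

```text
time_s: 2.95
position: [0.4212, -0.0009, 0.2575]
tcp_rot: [[0.38, -0.925, 0.001], [-0.925, -0.38, -0.001], [0.001, -0.001, -1.0]]
force: [1.1, 0.2, -0.3]
opening: 1.0
2.95 [ 0.42124168 -0.00093456  0.25751843] [-1.53776431e+01  1.10025355e+01  1.06699357e+02 -4.09013397e-02
  6.22194750e+01  5.23052610e+01]
socket {'centre': [0.482, 0.0513, 0.0494], 'score': 0.88}
socket {'centre': [0.6388, -0.0428, 0.0102], 'score': 0.59}
stand {'centre': [0.4756, 0.0497, 0.0495], 'score': 0.9}
```

View pics/w2.png

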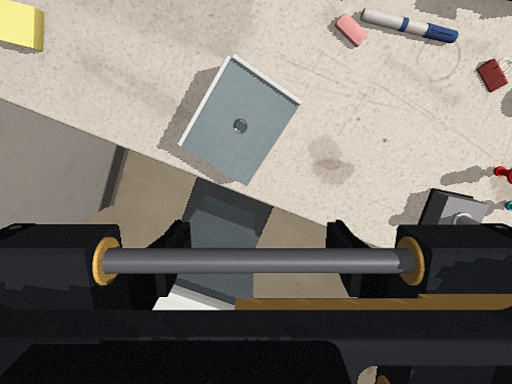

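```bash
python3 - <<'E'
from h import *
im=cv2.imread('pics/w2.png'); c=cv2.resize(im[85:165,200:280],None,fx=7,fy=7,interpolation=cv2.INTER_CUBIC); cv2.imwrite('pics/crop2.png',c)
z=np.load('pics/w2p.npz'); i=camera_info('wrist'); f=192/np.tan(np.radians(i['vfov'])/2); T=np.array(i['tool_from_camera'])
print('f',f)
def hit(u,v,h):
    r=z['R']@T[:3,:3]@np.array([(u-i['cx'])/f,(v-i['cy'])/f,1]); o=z['R']@T[:3,3]+z['p']; return o+r*(h-o[2])/r[2]
g=im.astype(float).max(2); 
s=g[110:140,225:256]; print(np.median(s)); 
th=cv2.resize(s,None,fx=8,fy=8,interpolation=cv2.INTER_CUBIC)
import cv2
top=np.median(s)
m=(abs(th-top)>18).astype(np.uint8)
n,l,st,ce=cv2.connectedComponentsWithStats(m)
for k in range(1,n):
    if st[k][4]>300:
        cs,_=cv2.findContours((l==k).astype(np.uint8),cv2.RETR_EXTERNAL,cv2.CHAIN_APPROX_NONE)
        e=cv2.fitEllipse(cv2.convexHull(cs[0])); u=225+(e[0][0]+.5)/8-.5; v=110+(e[0][1]+.5)/8-.5; print(st[k],e,u,v,hit(u,v,.05), e[1][0]/8/f*.3)
d=np.load('pics/w2d.npy'); P=cloud('wrist',d,(z['p'],z['R']))
m=(d>0)&(abs(P[...,2]-.05)<.003)&(np.hypot(P[...,0]-.475,P[...,1]-.05)<.13); q=P[m][:,:2].astype(np.float32); print(m.sum(),P[m].mean(0),cv2.minAreaRect(q))
E
```

```text
f 273.2692878219187
152.0
[   63    65   118   125 10331] ((122.10631561279297, 127.92141723632812), (118.82280731201172, 127.1466293334961), 159.0833740234375) 239.82578945159912 125.55267715454102 [0.47146664 0.04575608 0.05      ] 0.01630573018181313
[ 77 146  20  21 318] ((86.48467254638672, 155.79339599609375), (17.436479568481445, 23.151567459106445), 146.2111053466797) 235.37308406829834 129.03667449951172 [0.46501175 0.04960493 0.05      ] 0.00239276059534418
7781 [0.47381082 0.04805144 0.04900887] ((0.474021315574646, 0.049448758363723755), (0.11002194881439209, 0.1362374871969223), 79.59681701660156)
```

View pics/crop2.png

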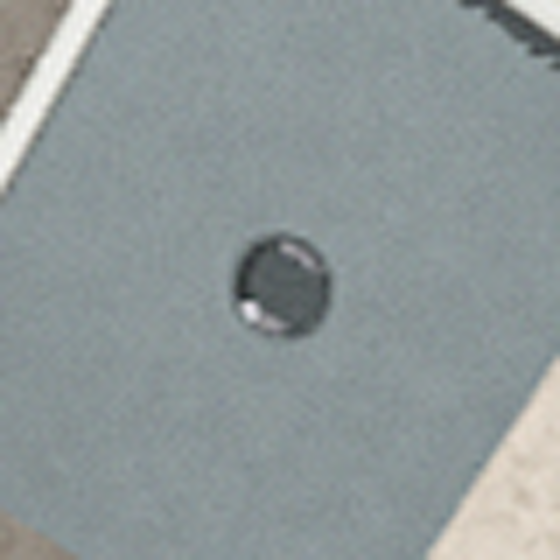

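The bore is at (240,125), which gives about (0.4715, 0.0460). The post's offset to it in the same camera is (+0.003, +0.356). Now back to the post.

```bash
python3 -m jog '0.05 0.013 0.01 0 0 0 0.6;0.1 0.026 0.02 0 0 0 0.6;0.15 0.039 0.04 0 0 0 0.6;0.2 0.052 0.06 0 0 0 0.6;0.255 0.065 0.075 0 0 0 0.6;0.304 0.075 0.09 0 0 0 0.6;0.304 0.075 0.1 0 0 0 0.6;0.304 0.075 0.1 0 0 0 0.6'
python3 - <<'E'
from h import *
s=read_state(); print(s['time_s'],s['position'],s['force'])
for c in('scene','side','wrist'):
  p,d=capture(c); cv2.imwrite(f'pics/{c}3.png',p[:,:,::-1])
  P=cloud(c,d,(s['position'],s['tcp_rot']))
  m=(d>0)&(np.hypot(P[...,0]-.467,P[...,1]+.312)<.025)&(P[...,2]>.085)&(P[...,2]<.1)
  q=P[m]; print(c,m.sum(), (q.mean(0),cv2.minEnclosingCircle(q[:,:2].astype(np.float32))) if m.sum() else '')
E
```

```text
time_s: 4.1
position: [0.4655, -0.3093, 0.1558]
tcp_rot: [[0.379, -0.925, -0.003], [-0.925, -0.379, 0.003], [-0.004, 0.001, -1.0]]
force: [-0.7, -0.5, 0.1]
opening: 0.603
4.1 [ 0.46547539 -0.30926463  0.15584907] [-0.70173713 -0.46690048  0.12257832]
scene 39 (array([ 0.46256395, -0.31416957,  0.08954567]), ((0.4633728563785553, -0.31302642822265625), 0.010607236064970493))
side 79 (array([ 0.46678349, -0.3148499 ,  0.08936761]), ((0.46679654717445374, -0.31193530559539795), 0.010098223574459553))
wrist 364 (array([ 0.46820862, -0.31021171,  0.08875637]), ((0.4674307107925415, -0.31053462624549866), 0.010112437419593334))
```

View pics/side3.png

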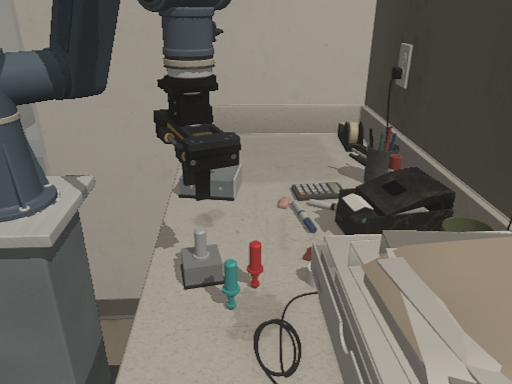

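View pics/wrist3.png

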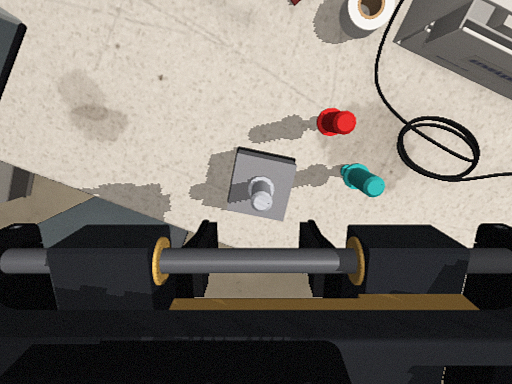

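```bash
python3 - <<'E'
from h import *
s=read_state(); print(s['time_s'],s['position'],s['joint_positions'])
for c in('scene','side'):
  i=camera_info(c); f=192/np.tan(np.radians(i['vfov'])/2)
  for X in (s['position'],[.4675,-.31,.092]):
    q=np.array(i['R'])@X+i['t']; print(c,q[:2]/q[2]*f+[i['cx'],i['cy']])
  p,d=capture(c); cv2.imwrite(f'pics/{c}4.png',p[:,:,::-1])
print(read_state()['position'])
E
```

```text
4.25 [ 0.46679274 -0.30845953  0.15759354] [-4.49037838e+01  2.96906960e+01  9.49767092e+01  8.46332006e-03
  5.53570403e+01  2.26658668e+01]
scene [282.25188784 194.43789592]
scene [281.37493662 220.02756772]
side [197.00988527 192.46558707]
side [199.42834439 228.49676511]
[ 0.46723687 -0.308518    0.15795906]
```

View pics/side4.png

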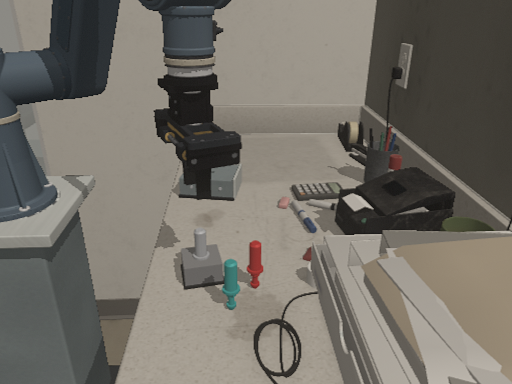

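The gripper hangs directly above the post in the side view, with TCP pixel (197,192) and post top (199,228). I'll descend and grip.

```bash
python3 -m jog '0.002 0.001 0.03 0 0 0 0.6;0.002 0.001 0.055 0 0 0 0.6;0.002 0.001 0.075 0 0 0 0.6;0.002 0.001 0.089 0 0 0 0.6;0.002 0.001 0.089 0 0 0 0.6;0.002 0.001 0.089 0 0 0 0.6'
python3 - <<'E'
from h import *
for c in('scene','side'):
  p,d=capture(c); cv2.imwrite(f'pics/{c}5.png',cv2.resize(p[180:300,150:350,::-1],None,fx=3,fy=3))
s=read_state(); print(s['time_s'],s['position'],s['tcp_rot'],s['force'])
E
```

```text
time_s: 5.1
position: [0.4675, -0.3119, 0.069]
tcp_rot: [[0.381, -0.924, 0.001], [-0.924, -0.381, -0.001], [0.001, -0.001, -1.0]]
force: [0.4, -0.7, 0.3]
opening: 0.598
5.2 [ 0.46750743 -0.31203945  0.06917324] [[ 3.81074287e-01 -9.24543385e-01  1.38433851e-03]
 [-9.24542713e-01 -3.81076034e-01 -1.35181365e-03]
 [ 1.77734860e-03 -7.64738661e-04 -9.99998128e-01]] [-0.01416598 -0.3976983   0.11446338]
```

View pics/side5.png

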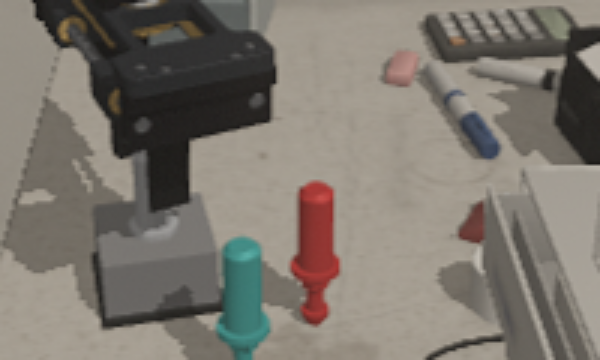

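View pics/scene5.png

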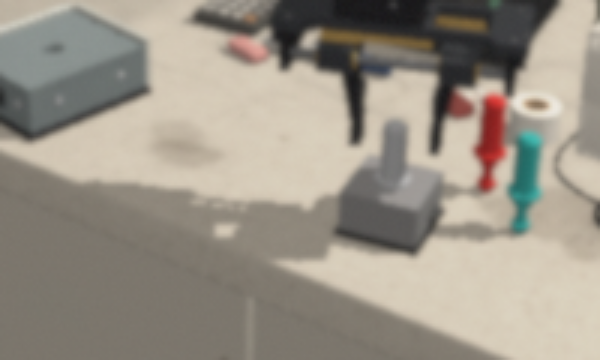

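```bash
python3 - <<'E'
from h import *
s=read_state(); R=np.array(s['tcp_rot'])
for c in('scene','side'):
  i=camera_info(c); f=192/np.tan(np.radians(i['vfov'])/2)
  def pr(X): 
    q=np.array(i['R'])@X+i['t']; return np.round((q[:2]/q[2]*f+[i['cx'],i['cy']]-[150,180])*3)
  for o in ([0,0,0],[.03,0,.019],[-.03,0,.019]): print(c,pr(s['position']+R@o))
  print('post top, flange',pr(np.array([.4672,-.3105,.092])),pr(np.array([.4672,-.3105,.044])))
E
```

```text
scene [395. 147.]
scene [432. 173.]
scene [356. 163.]
post top, flange [394. 120.] [391. 174.]
side [150. 183.]
side [170. 238.]
side [135. 186.]
post top, flange [148. 146.] [152. 219.]
```

```bash
python3 - <<'E'
from h import *
c='side'
p,d=capture(c); cv2.imwrite(f'pics/side6.png',cv2.resize(p[180:300,150:290,::-1],None,fx=5,fy=5,interpolation=cv2.INTER_CUBIC))
P=cloud(c,d)
s=read_state();R=np.array(s['tcp_rot'])
Q=(P-s['position'])@R   # tool coords
m=(d>0)&(abs(Q[...,0])<.06)&(abs(Q[...,1])<.02)&(Q[...,2]>-.05)&(Q[...,2]<.03)&(Q[...,0]>.02)
q=Q[m]; print(m.sum(),np.round(q.min(0),3),np.round(q.max(0),3)); print(np.histogram(q[:,2],bins=12)); 
E
```

```text
370 [ 0.02  -0.019 -0.047] [0.041 0.019 0.03 ]
(array([41, 47, 45, 46, 49, 49, 24,  0,  0,  0,  0, 69]), array([-0.04679165, -0.04039341, -0.03399516, -0.02759691, -0.02119866,
       -0.01480041, -0.00840216, -0.00200391,  0.00439434,  0.01079259,
        0.01719084,  0.02358908,  0.02998733]))
```

View pics/side6.png

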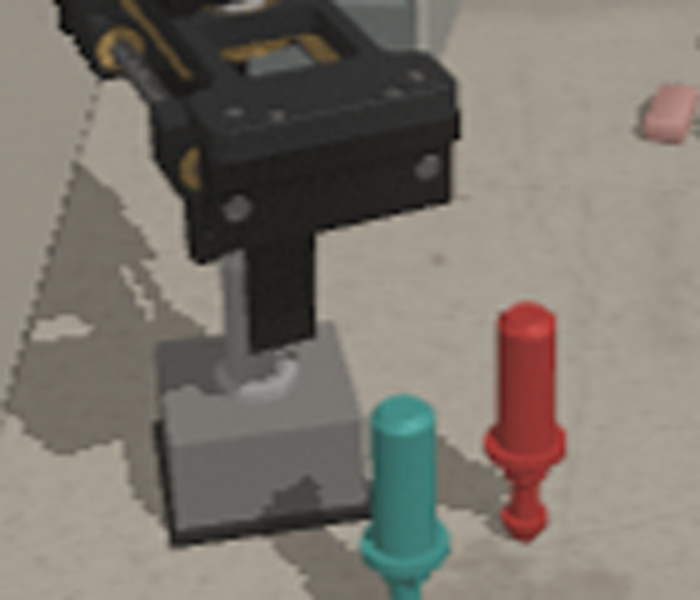

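```bash
python3 - <<'E'
from h import *
s=read_state();R=np.array(s['tcp_rot'])
for c in('wrist','scene','side'):
  p,d=capture(c)
  if c!='side':cv2.imwrite(f'pics/{c}7.png',p[:,:,::-1])
  P=cloud(c,d,(s['position'],R)); Q=(P-s['position'])@R
  for sg in(1,-1):
    m=(d>0)&(abs(Q[...,1])<.03)&(sg*Q[...,0]>.018)&(sg*Q[...,0]<.065)&(Q[...,2]<.022)&(Q[...,2]>-.045); q=Q[m]; 
    print(c,sg,m.sum(), np.round(np.percentile(q,[1,50,99],axis=0),3).tolist() if m.sum() else '', np.histogram(q[:,2],bins=np.arange(-.045,.025,.005))[0])
E
```

```text
wrist 1 689 [[0.026, -0.012, -0.044], [0.029, -0.011, -0.026], [0.037, 0.007, -0.004]] [83 87 92 96 83 76 80 80 12  0  0  0  0  0]
wrist -1 694 [[-0.038, -0.012, -0.044], [-0.03, -0.011, -0.026], [-0.026, 0.007, -0.005]] [79 92 98 97 81 79 81 78  9  0  0  0  0  0]
scene 1 73 [[0.027, 0.001, -0.044], [0.032, 0.012, -0.025], [0.038, 0.015, -0.005]] [11  8  9  9  7 12  9  7  1  0  0  0  0  0]
scene -1 86 [[-0.037, -0.007, -0.045], [-0.029, 0.012, -0.027], [-0.025, 0.016, -0.004]] [14 11 11  9  9 11 10  7  4  0  0  0  0  0]
side 1 295 [[0.031, -0.01, -0.044], [0.035, 0.002, -0.024], [0.04, 0.013, -0.005]] [35 38 35 35 39 38 37 35  3  0  0  0  0  0]
side -1 54 [[-0.035, 0.006, -0.029], [-0.028, 0.011, -0.015], [-0.024, 0.013, -0.005]] [ 0  0  0  8 11  9 10 15  1  0  0  0  0  0]
```

View pics/wrist7.png

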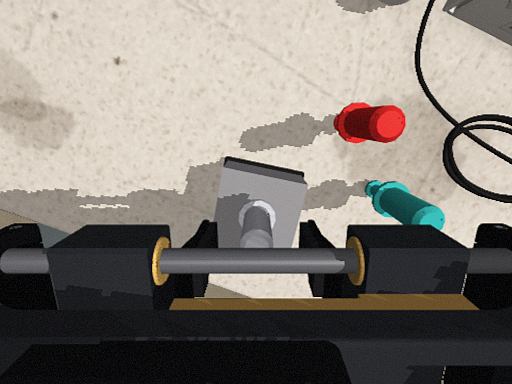

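All three cameras put the visible fingertips about 5 mm behind the TCP, not 19 mm ahead of it as stated. Gripping at z = 0.066 works either way: at least 20 mm of overlap with the post, and clear of the flange. I'll go down 3 mm and close.

```bash
python3 -m jog '0 0 0.003 0 0 0 0.6;0 0 0.003 0 0 0 0.4;0 0 0.003 0 0 0 0.2;0 0 0.003 0 0 0 0.1;0 0 0.003 0 0 0 0.1;0 0 0.003 0 0 0 0.1;0 0 0.003 0 0 0 0.1'
python3 - <<'E'
from h import *
s=read_state();print(s['opening']*.087)
p,d=capture('side');cv2.imwrite(f'pics/side8.png',cv2.resize(p[180:300,150:290,::-1],None,fx=5,fy=5,interpolation=cv2.INTER_CUBIC))
E
```

```text
time_s: 6.28
position: [0.4669, -0.3115, 0.0652]
tcp_rot: [[0.381, -0.925, -0.0], [-0.925, -0.381, 0.0], [-0.0, 0.0, -1.0]]
force: [1.4, 0.3, 0.1]
opening: 0.217
0.018895470998253873
```

View pics/side8.png

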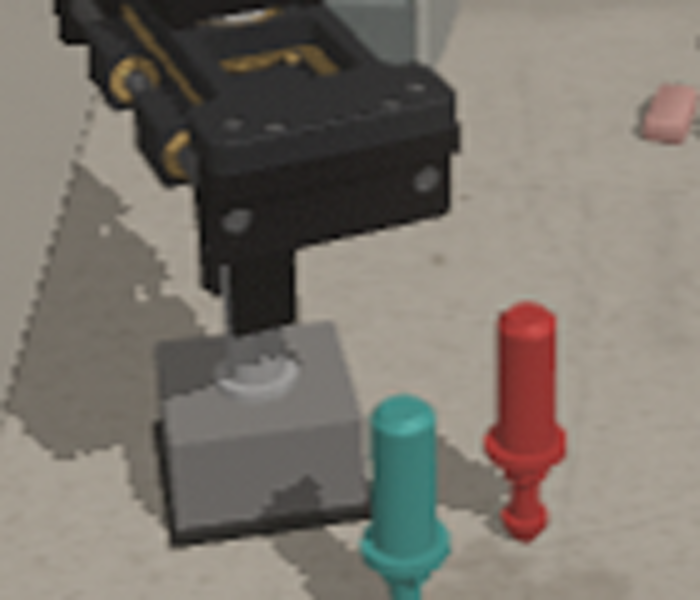

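Opening is 0.217 (19 mm), so the fingers are on the post. Lifting straight up.

```bash
python3 -m jog '0 0 -0.01 0 0 0 0.1;0 0 -0.03 0 0 0 0.1;0 0 -0.055 0 0 0 0.1;0 0 -0.08 0 0 0 0.1;0 0 -0.09 0 0 0 0.1;0 0 -0.09 0 0 0 0.1;0 0 -0.09 0 0 0 0.1'
python3 - <<'E'
from h import *
s=read_state();R=np.array(s['tcp_rot']);print(s['opening'],s['position'],s['force'])
for c,b in(('side',(110,290,150,290)),('scene',(110,290,230,370))):
  p,d=capture(c);cv2.imwrite(f'pics/{c}9.png',cv2.resize(p[b[0]:b[1],b[2]:b[3],::-1],None,fx=3,fy=3,interpolation=cv2.INTER_CUBIC))
  P=cloud(c,d); Q=(P-s['position'])@R
  for lo,hi,r in((.018,.026,.014),(.030,.045,.008),(.0,.016,.010),(.047,.058,.008)):
    m=(d>0)&(np.hypot(Q[...,0],Q[...,1])<.025)&(Q[...,2]>lo)&(Q[...,2]<hi); q=Q[m]
    if m.sum()>5: print(c,lo,m.sum(),circ(q[:,:2],r),q[:,2].min(),q[:,2].max())
  m=(d>0)&(np.hypot(Q[...,0],Q[...,1])<.025)&(Q[...,2]>0)&(Q[...,2]<.08);print(np.histogram(Q[m][:,2],bins=np.arange(0,.08,.004))[0])
E
```

```text
time_s: 7.2
position: [0.4664, -0.3111, 0.1544]
tcp_rot: [[0.381, -0.925, -0.001], [-0.925, -0.381, 0.001], [-0.002, 0.001, -1.0]]
force: [-0.3, -0.1, -1.3]
opening: 0.219
0.21947985198213427 [ 0.4663637  -0.31107212  0.1544158 ] [-0.26472214 -0.13152993 -1.25237751]
side 0.018 94 [-0.0026371  -0.00059171] 0.018365480568459533 0.025887849216134642
side 0.03 52 [-0.00213272 -0.00073411] 0.03005824433298526 0.04469295138339962
side 0.0 111 [-8.88102958e-04 -5.08143497e-06] 0.0002467700715165369 0.015845543316677493
side 0.047 58 [-2.42826440e-03 -1.85185117e-05] 0.04702476892996709 0.05798414588939165
[25 29 32 25 32 64 20 12 18  7 14 10 25 26  5  5  0  0  0]
scene 0.018 50 [-0.00032737 -0.00211484] 0.018077736000762096 0.025860589300764892
scene 0.03 30 [-0.00010746 -0.00118534] 0.030097729607284327 0.04429119611510432
scene 0.0 56 [1.36824689e-04 1.66237969e-05] 0.0002183533734315206 0.01567002333851264
scene 0.047 28 [-0.00084665 -0.00083309] 0.04767245466614343 0.05725304789268521
[15 12 17 12 15 33 12  6  9  6  8  8 12 11  5  2  0  0  0]
```

View pics/side9.png

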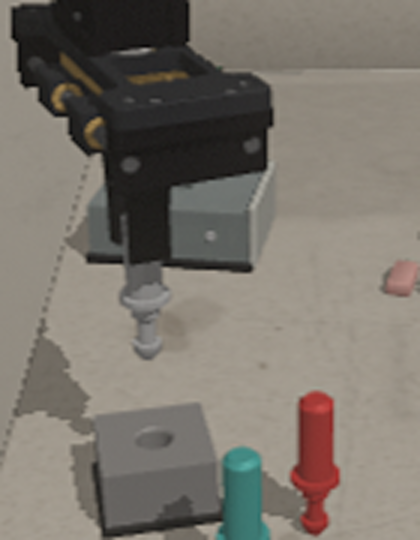

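View pics/scene9.png

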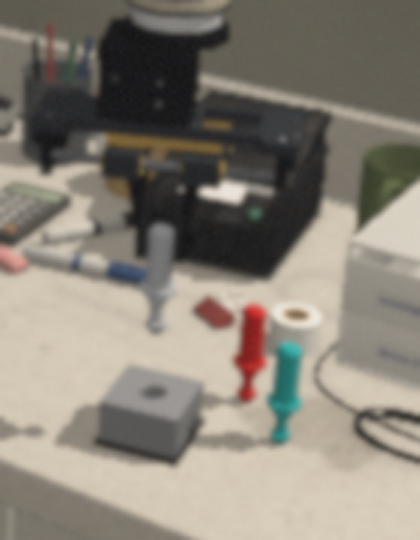

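The post is held upright, with its foot 62 mm ahead of the TCP. In-hand calibration puts the wrist-camera bias at about (+1.3, +1) mm, which makes the bore roughly (0.470, 0.045). Carrying it over.

```bash
python3 -m jog '-0.03 -0.013 0 0 0 0 0.1;-0.08 -0.034 0 0 0 0 0.1;-0.13 -0.055 0 0 0 0 0.1;-0.18 -0.076 0 0 0 0 0.1;-0.23 -0.097 0 0 0 0 0.1;-0.28 -0.118 0 0 0 0 0.1;-0.315 -0.133 0 0 0 0 0.1;-0.328 -0.139 0 0 0 0 0.1' ; python3 -m jog '0 0 0.01 0 0 0 0.1;0 0 0.025 0 0 0 0.1;0 0 0.03 0 0 0 0.1;0 0 0.03 0 0 0 0.1'
python3 - <<'E'
from h import *
s=read_state();R=np.array(s['tcp_rot']);print(s['time_s'],s['opening'],s['position'],s['force'],np.round(s['joint_positions'],1))
for c,b in(('side',(100,220,150,270)),('scene',(130,250,110,230)),('wrist',(0,384,0,512))):
  p,d=capture(c);k=5 if c!='wrist' else 1.5;cv2.imwrite(f'pics/{c}10.png',cv2.resize(p[b[0]:b[1],b[2]:b[3],::-1],None,fx=k,fy=k,interpolation=cv2.INTER_CUBIC))
E
```

```text
time_s: 8.3
position: [0.4697, 0.0466, 0.1547]
tcp_rot: [[0.384, -0.923, -0.002], [-0.923, -0.384, 0.0], [-0.001, 0.001, -1.0]]
force: [0.5, -0.3, -0.4]
opening: 0.218
time_s: 8.8
position: [0.4703, 0.0436, 0.1246]
tcp_rot: [[0.379, -0.925, -0.001], [-0.925, -0.379, 0.0], [-0.001, 0.001, -1.0]]
force: [0.4, -0.0, -1.8]
opening: 0.221
8.8 0.2205561570448413 [0.47034974 0.04361225 0.1246107 ] [ 0.39163396 -0.04450124 -1.75520127] [ -8.3  27.3 108.7  -0.   44.   59.4]
```

View pics/side10.png

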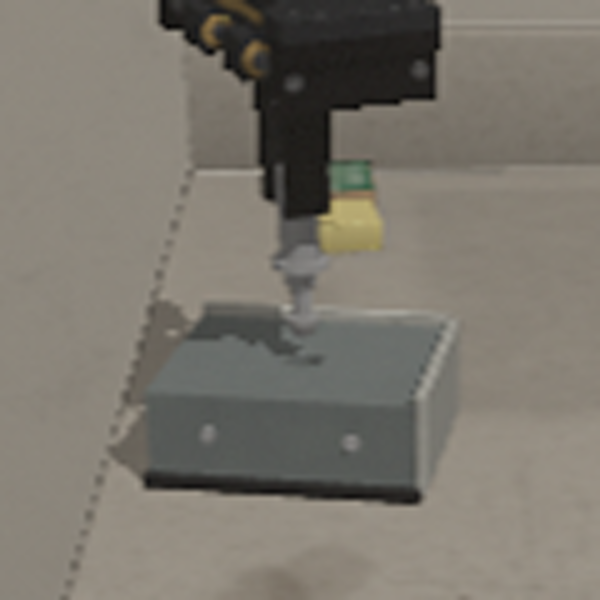

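View pics/scene10.png

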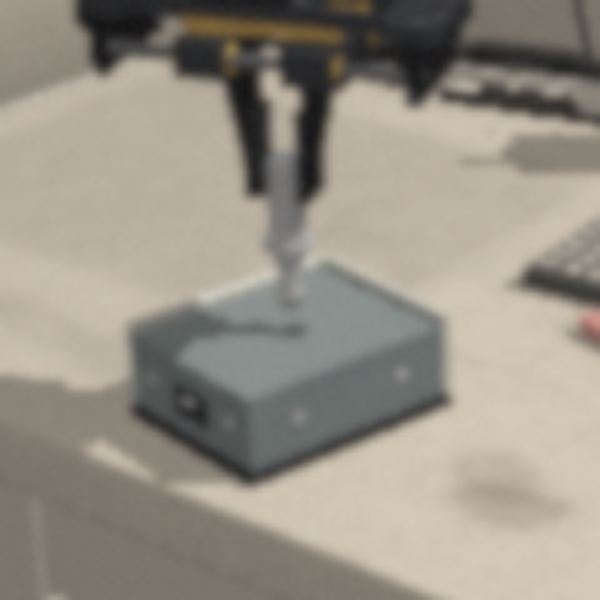

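View pics/wrist10.png

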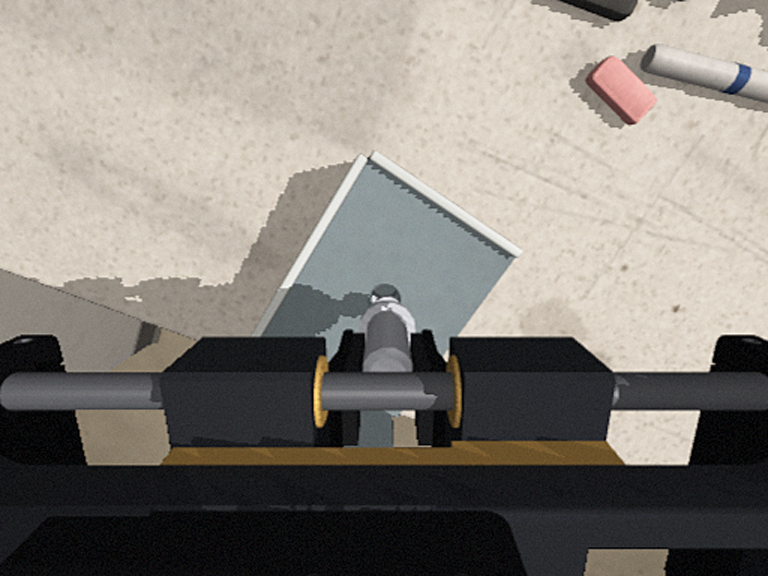

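```bash
python3 - <<'E'
from h import *
s=read_state();R=np.array(s['tcp_rot']);pos=np.array(s['position']);print(pos)
p,d=capture('wrist'); i=camera_info('wrist'); f=192/np.tan(np.radians(i['vfov'])/2); T=np.linalg.inv(np.array(i['tool_from_camera']))
k=6;x0,y0=225,170
im=cv2.resize(p[y0:y0+70,x0:x0+70,::-1],None,fx=k,fy=k,interpolation=cv2.INTER_CUBIC)
def pj(X):
    q=(X-pos)@R; q=T[:3,:3]@q+T[:3,3]; return q[:2]/q[2]*f+[i['cx'],i['cy']]
def ring(r,z,col,dx=0,dy=0):
    c=pos+R@np.array([dx,dy,0])
    a=np.linspace(0,2*np.pi,60); pts=[((pj(np.array([c[0]+r*np.cos(t),c[1]+r*np.sin(t),z]))-[x0,y0]+.5)*k) for t in a]
    cv2.polylines(im,[np.int32(np.round(pts))],True,col,1)
ring(.009,.05,(0,0,255)); ring(.014,pos[2]-.026,(0,255,0)); ring(.010,pos[2]+.0235,(255,0,0))
cv2.imwrite('pics/ov.png',im)
E
```

```text
[0.47089907 0.04407529 0.12548974]
```

View pics/ov.png

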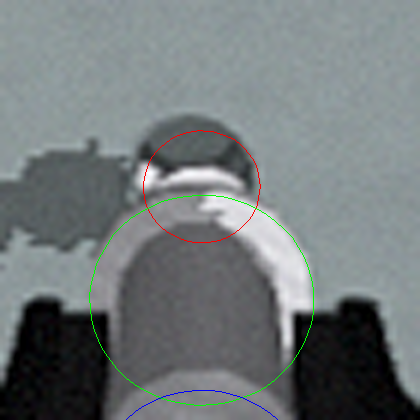

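The overlay puts the bore about 1 mm to −x of the tool axis, after subtracting the camera bias seen on the post itself. I'll correct that and lower the cone into the mouth.

```bash
python3 -m jog '-0.001 -0.0005 0.005 0 0 0 0.1;-0.001 -0.0005 0.01 0 0 0 0.1;-0.001 -0.0005 0.014 0 0 0 0.1;-0.001 -0.0005 0.017 0 0 0 0.1;-0.001 -0.0005 0.017 0 0 0 0.1'
python3 -m jog '0 0 0.003 0 0 0 0.1;0 0 0.005 0 0 0 0.1;0 0 0.005 0 0 0 0.1'
python3 - <<'E'
from h import *
s=read_state();R=np.array(s['tcp_rot']);print(s['time_s'],s['opening'],s['position'],s['force'],s['moment'], R.T@s['force'])
E
```

```text
time_s: 9.62
position: [0.4704, 0.0458, 0.1079]
tcp_rot: [[0.381, -0.925, -0.001], [-0.925, -0.381, 0.0], [-0.0, 0.001, -1.0]]
force: [-0.5, 0.7, -1.0]
opening: 0.219
time_s: 10.0
position: [0.4704, 0.0457, 0.1031]
tcp_rot: [[0.381, -0.925, -0.0], [-0.925, -0.381, 0.0], [-0.0, 0.0, -1.0]]
force: [0.3, 0.2, -1.1]
opening: 0.218
10.0 0.21765873169326402 [0.47040215 0.04572263 0.1030706 ] [ 0.31491042  0.1640137  -1.05698973] [ 0.02754068  0.0798432  -0.04643302] [-0.03147107 -0.35411467  1.05683902]
```

No contact force with the foot 8.5 mm into the bore. Continuing down and watching the force.

```bash
python3 -m jog '0 0 0.003 0 0 0 0.1;0 0 0.006 0 0 0 0.1;0 0 0.008 0 0 0 0.1;0 0 0.008 0 0 0 0.1';python3 -m jog '0 0 0.002 0 0 0 0.1;0 0 0.004 0 0 0 0.1;0 0 0.006 0 0 0 0.1;0 0 0.006 0 0 0 0.1';python3 -m jog '0 0 0.002 0 0 0 0.1;0 0 0.004 0 0 0 0.1;0 0 0.006 0 0 0 0.1;0 0 0.006 0 0 0 0.1'
```

```text
time_s: 10.5
position: [0.4705, 0.0457, 0.095]
tcp_rot: [[0.381, -0.925, -0.0], [-0.925, -0.381, 0.0], [-0.0, 0.0, -1.0]]
force: [-0.2, -0.1, -0.8]
opening: 0.212
time_s: 11.0
position: [0.4704, 0.0458, 0.0892]
tcp_rot: [[0.381, -0.925, -0.0], [-0.925, -0.381, 0.0], [-0.0, 0.0, -1.0]]
force: [-0.4, 0.3, -0.5]
opening: 0.22
time_s: 11.5
position: [0.4705, 0.0457, 0.083]
tcp_rot: [[0.381, -0.925, -0.0], [-0.925, -0.381, 0.0], [-0.0, 0.0, -1.0]]
force: [-0.2, 0.7, -0.1]
opening: 0.219
```

```bash
python3 -m jog '0 0 0.001 0 0 0 0.1;0 0 0.003 0 0 0 0.1;0 0 0.004 0 0 0 0.1;0 0 0.004 0 0 0 0.1'; python3 -m jog '0 0 0.001 0 0 0 0.1;0 0 0.002 0 0 0 0.1;0 0 0.002 0 0 0 0.1'
python3 - <<'E'
from h import *
p,d=capture('side');cv2.imwrite('pics/side11.png',cv2.resize(p[100:220,150:270,::-1],None,fx=5,fy=5,interpolation=cv2.INTER_CUBIC))
E
```

```text
time_s: 12.0
position: [0.4705, 0.0457, 0.079]
tcp_rot: [[0.381, -0.925, -0.0], [-0.925, -0.381, 0.0], [-0.0, 0.0, -1.0]]
force: [-0.7, -0.4, -0.6]
opening: 0.218
time_s: 12.38
position: [0.4705, 0.0457, 0.0771]
tcp_rot: [[0.381, -0.925, -0.0], [-0.925, -0.381, 0.0], [-0.0, 0.0, -1.0]]
force: [-0.4, 0.1, -2.5]
opening: 0.222
```

View pics/side11.png

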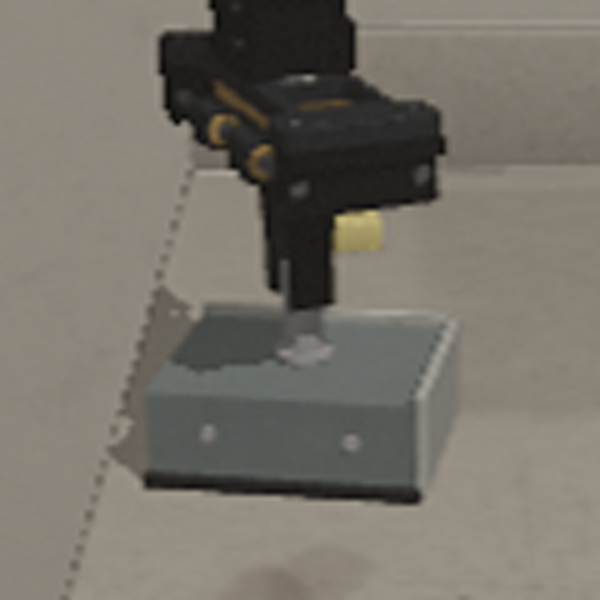

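```bash
python3 -m jog '0 0 0.001 0 0 0 0.1;0 0 0.001 0 0 0 0.1'; python3 -m jog '0 0 0.001 0 0 0 0.1;0 0 0.001 0 0 0 0.1'; python3 -c "
from rig import read_state as r
print(r()['position'],r()['force'])"
```

```text
time_s: 12.68
position: [0.4705, 0.0457, 0.0762]
tcp_rot: [[0.381, -0.925, -0.0], [-0.925, -0.381, 0.0], [-0.0, 0.0, -1.0]]
force: [-0.5, -0.5, -1.1]
opening: 0.223
time_s: 12.92
position: [0.4705, 0.0457, 0.0753]
tcp_rot: [[0.381, -0.925, -0.0], [-0.925, -0.381, 0.0], [-0.0, 0.0, -1.0]]
force: [-1.2, -0.3, -0.6]
opening: 0.221
[0.47053353 0.04573144 0.07525881] [-1.21868561 -0.28119572 -0.56514227]
```

```bash
python3 -m jog '0 0 0.001 0 0 0 0.1;0 0 0.001 0 0 0 0.1'; python3 -m jog '0 0 0.001 0 0 0 0.1;0 0 0.001 0 0 0 0.1'; python3 - <<'E'
from h import *
print(read_state()['force'],read_state()['position'])
for c,b in(('side',(120,210,160,260)),('scene',(150,240,110,230))):
  p,d=capture(c);cv2.imwrite(f'pics/{c}12.png',cv2.resize(p[b[0]:b[1],b[2]:b[3],::-1],None,fx=6,fy=6,interpolation=cv2.INTER_CUBIC))
E
```

```text
time_s: 13.18
position: [0.4705, 0.0457, 0.0751]
tcp_rot: [[0.381, -0.925, 0.0], [-0.925, -0.381, -0.0], [0.0, -0.0, -1.0]]
force: [-3.0, -0.1, 8.1]
opening: 0.219
time_s: 13.42
position: [0.4705, 0.0458, 0.075]
tcp_rot: [[0.381, -0.924, 0.001], [-0.924, -0.381, -0.0], [0.001, -0.001, -1.0]]
force: [-4.8, -0.2, 16.7]
opening: 0.218
[-4.80990949 -0.23276486 16.65453982] [0.47053311 0.04577398 0.07503969]
```

View pics/side12.png

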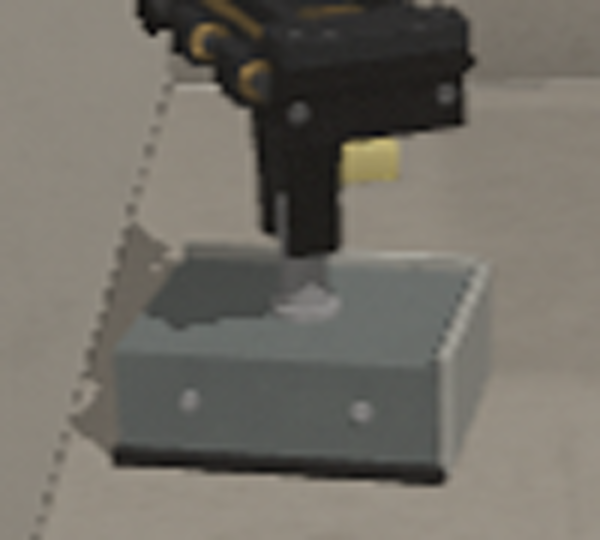

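View pics/scene12.png

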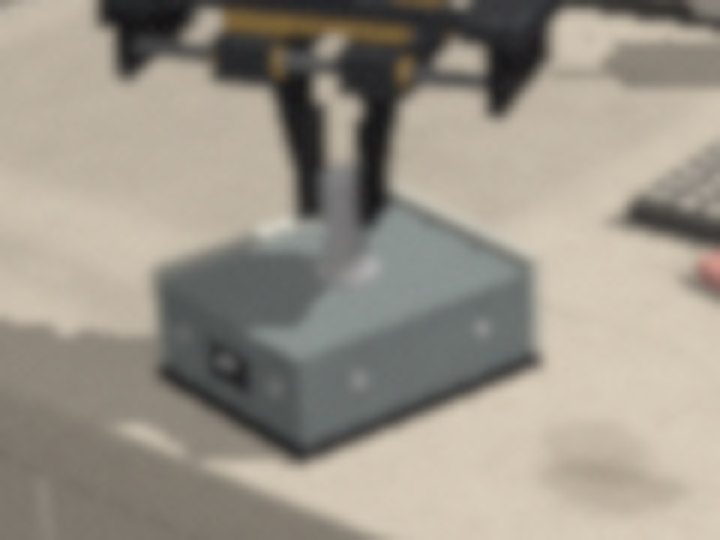

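The flange is home: contact at TCP z = 0.0752 against 0.0755 expected. The force then rose to 16.7 N with no further travel, so the stiffness is about 8.5 N/mm. Now I'll go up in small steps until the catch bites.

```bash
python3 -m jog '0 0 -0.001 0 0 0 0.1;0 0 -0.002 0 0 0 0.1;0 0 -0.002 0 0 0 0.1'; python3 -m jog '0 0 -0.0005 0 0 0 0.1;0 0 -0.001 0 0 0 0.1;0 0 -0.001 0 0 0 0.1'; python3 -m jog '0 0 -0.0005 0 0 0 0.1;0 0 -0.001 0 0 0 0.1;0 0 -0.001 0 0 0 0.1'
```

```text
time_s: 13.9
position: [0.4705, 0.0457, 0.0752]
tcp_rot: [[0.381, -0.925, -0.0], [-0.925, -0.381, 0.0], [-0.0, 0.0, -1.0]]
force: [-2.7, -0.9, 2.5]
opening: 0.221
time_s: 14.28
position: [0.4706, 0.0457, 0.0761]
tcp_rot: [[0.381, -0.925, -0.0], [-0.925, -0.381, 0.0], [-0.0, 0.0, -1.0]]
force: [-1.9, -0.0, -2.2]
opening: 0.218
time_s: 14.65
position: [0.4706, 0.0457, 0.0773]
tcp_rot: [[0.381, -0.925, 0.0], [-0.925, -0.381, -0.0], [0.0, -0.0, -1.0]]
force: [-1.3, -0.2, -1.9]
opening: 0.22
```

```bash
python3 -m jog '0 0 -0.0005 0 0 0 0.1;0 0 -0.001 0 0 0 0.1;0 0 -0.001 0 0 0 0.1'; python3 -m jog '0 0 -0.0005 0 0 0 0.1;0 0 -0.001 0 0 0 0.1;0 0 -0.001 0 0 0 0.1'
```

```text
time_s: 15.02
position: [0.4706, 0.0457, 0.0783]
tcp_rot: [[0.381, -0.925, 0.0], [-0.925, -0.381, 0.0], [0.0, -0.0, -1.0]]
force: [-0.3, -0.4, -0.7]
opening: 0.217
time_s: 15.4
position: [0.4706, 0.0457, 0.0793]
tcp_rot: [[0.381, -0.925, 0.0], [-0.925, -0.381, -0.0], [0.0, -0.0, -1.0]]
force: [-0.9, -0.4, -0.9]
opening: 0.224
```

```bash
python3 -m jog '0 0 -0.0005 0 0 0 0.1;0 0 -0.001 0 0 0 0.1;0 0 -0.001 0 0 0 0.1'; python3 -m jog '0 0 -0.0005 0 0 0 0.1;0 0 -0.001 0 0 0 0.1;0 0 -0.001 0 0 0 0.1'
```

```text
time_s: 15.78
position: [0.4704, 0.0457, 0.0799]
tcp_rot: [[0.381, -0.925, -0.001], [-0.925, -0.381, 0.0], [-0.0, 0.0, -1.0]]
force: [0.1, 0.1, -6.7]
opening: 0.219
time_s: 16.15
position: [0.4703, 0.0457, 0.0809]
tcp_rot: [[0.381, -0.925, -0.001], [-0.925, -0.381, 0.0], [-0.0, 0.001, -1.0]]
force: [1.0, -0.7, -13.1]
opening: 0.216
```

The catch bites after about 4 mm of free play, and the pull is now about 12 N net of the post's weight. I'll add 0.3 mm and hold for half a second.

```bash
python3 -m jog '0 0 -0.0003 0 0 0 0.1;0 0 -0.0003 0 0 0 0.1'; python3 -m jog '0 0 0 0 0 0 0.1;0 0 0 0 0 0 0.1';python3 -m jog '0 0 0 0 0 0 0.1;0 0 0 0 0 0 0.1'
python3 - <<'E'
from h import *
print(read_state()['force'],read_state()['position'])
p,d=capture('scene');cv2.imwrite(f'pics/scene13.png',cv2.resize(p[150:240,110:230,::-1],None,fx=6,fy=6,interpolation=cv2.INTER_CUBIC))
E
```

```text
time_s: 16.4
position: [0.4703, 0.0458, 0.0813]
tcp_rot: [[0.381, -0.925, -0.001], [-0.925, -0.381, 0.0], [-0.0, 0.001, -1.0]]
force: [0.4, -1.3, -14.0]
opening: 0.218
time_s: 16.65
position: [0.4704, 0.0457, 0.0814]
tcp_rot: [[0.381, -0.925, -0.001], [-0.925, -0.381, 0.0], [-0.0, 0.001, -1.0]]
force: [0.2, -0.6, -14.0]
opening: 0.22
time_s: 16.9
position: [0.4704, 0.0458, 0.0815]
tcp_rot: [[0.381, -0.925, -0.0], [-0.925, -0.381, 0.0], [-0.0, 0.0, -1.0]]
force: [-0.5, -0.6, -15.5]
opening: 0.218
[ -0.49115569  -0.56416032 -15.51894938] [0.47040453 0.04576356 0.0814589 ]
```

View pics/scene13.png

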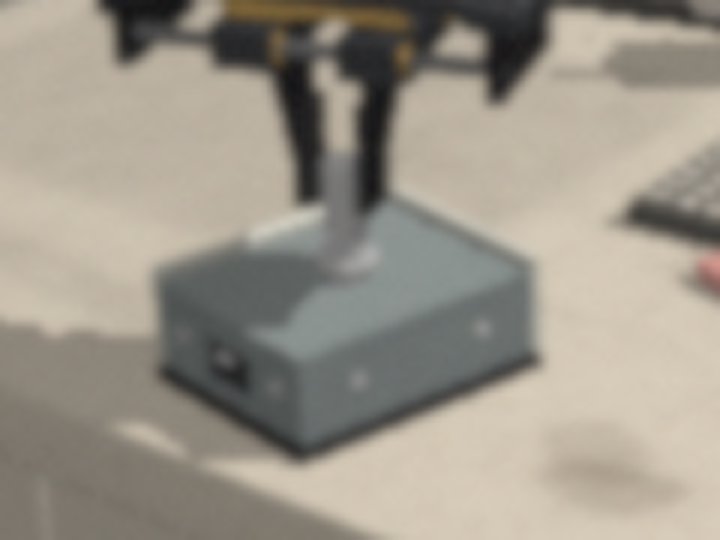

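The pull has been held at about 13–14 N net for more than 0.5 s. Lowering, then releasing.

```bash
python3 -m jog '0 0 0.001 0 0 0 0.1;0 0 0.003 0 0 0 0.1;0 0 0.005 0 0 0 0.1;0 0 0.006 0 0 0 0.1;0 0 0.006 0 0 0 0.1'; python3 -m jog '0 0 0 0 0 0 0.3;0 0 0 0 0 0 0.4;0 0 0 0 0 0 0.5;0 0 0 0 0 0 0.5;0 0 0 0 0 0 0.5'; python3 -m jog '0 0 -0.01 0 0 0 0.5;0 0 -0.03 0 0 0 0.5;0 0 -0.06 0 0 0 0.5;0 0 -0.1 0 0 0 0.5;0 0 -0.13 0 0 0 0.5;0 0 -0.13 0 0 0 0.5'
python3 - <<'E'
from h import *
for c,b in(('side',(120,210,160,260)),('scene',(120,240,110,230)),('wrist',(0,384,0,512))):
  p,d=capture(c);k=5 if c!='wrist' else 1.5
  cv2.imwrite(f'pics/{c}14.png',cv2.resize(p[b[0]:b[1],b[2]:b[3],::-1],None,fx=k,fy=k,interpolation=cv2.INTER_CUBIC))
  s=read_state();P=cloud(c,d,(s['position'],s['tcp_rot']))
  m=(d>0)&(np.hypot(P[...,0]-.4705,P[...,1]-.0457)<.02)&(P[...,2]>.06)&(P[...,2]<.13);q=P[m]
  t=q[q[:,2]>.09]; print(c,m.sum(),q[:,2].max(),np.percentile(q[:,2],90),circ(q[:,:2],.010), cv2.minEnclosingCircle(t[:,:2].astype(np.float32)) if len(t)>3 else '')
print(s['time_s'],s['force'])
E
```

```text
time_s: 17.58
position: [0.4709, 0.0457, 0.0759]
tcp_rot: [[0.381, -0.925, 0.001], [-0.925, -0.381, -0.0], [0.0, -0.001, -1.0]]
force: [-1.8, -1.8, -0.5]
opening: 0.218
time_s: 18.2
position: [0.4707, 0.0457, 0.0755]
tcp_rot: [[0.381, -0.925, 0.0], [-0.925, -0.381, 0.0], [0.0, -0.0, -1.0]]
force: [0.3, -0.2, -0.7]
opening: 0.496
time_s: 18.95
position: [0.4723, 0.0456, 0.2083]
tcp_rot: [[0.381, -0.925, 0.007], [-0.925, -0.381, -0.001], [0.003, -0.006, -1.0]]
force: [-0.6, 0.7, 0.1]
opening: 0.504
side 138 0.10248734685598418 0.09969249106474705 [0.46941048 0.04621243] ((0.4713655412197113, 0.04216371476650238), 0.009802118875086308)
scene 115 0.1024364624524869 0.09965658628386535 [0.4700416  0.04477014] ((0.4692062735557556, 0.04399368166923523), 0.011359996162354946)
wrist 386 0.10208835699775133 0.10072106661254027 [0.47057893 0.04688256] ((0.47134262323379517, 0.04685470834374428), 0.010183262638747692)
19.1 [-0.62026108  0.44155276 -0.65577706]
```

View pics/side14.png

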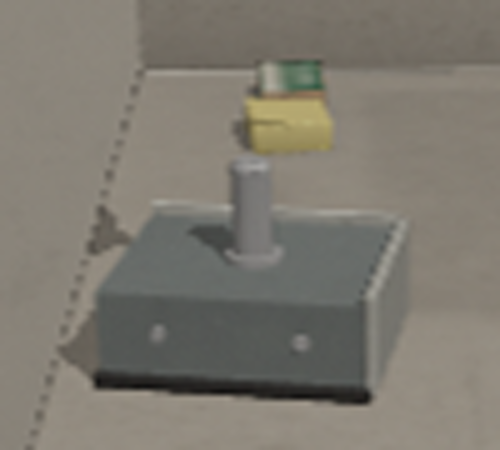

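View pics/wrist14.png

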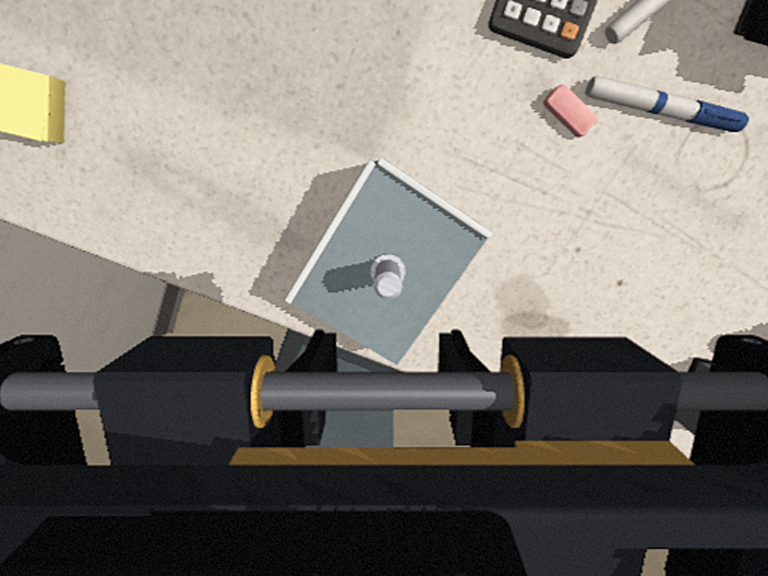

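The post stands upright in the bore with its flange on the top: side view (252,210), wrist view (388,280). Its top is at z = 0.102, where home would put it. The gripper is clear and the eraser and marker are where they were.

```bash
python3 -c "
from rig import *
print(hand_in())"
```

```text
the job is handed in; nothing more can be done
None
```

I pressed the steel post into the stand's bore until its flange was home, tugged it against the catch, let go and backed off. I handed the job in at about 19 s.

**Seating:** the flange met the top at TCP z = 0.0752 (about 0.0755 expected), and I pressed to about 17 N. The 3–10 N of the jaws never showed in the readings on the way down. That the catch had snapped is shown by the pull instead.

**Pull test:** the catch bit after about 4 mm of free play. I held the pull for more than 0.5 s. The force readings were 14.0 to 15.5 N, roughly 13 to 14.4 N net of about 1 N of post weight and sensor offset. That is well below 20 N.

**Last checks:** the post stands upright in the bore with its top at z = 0.102, which is the home height. The gripper touches nothing. The eraser and marker looked unmoved; I did not check the label roll again at the end.

**Disagreements:**
- All three cameras showed the fingertips about 5 mm behind the TCP, not 19 mm ahead as stated. I chose a grip height that works either way.
- The final post axis differed between cameras by up to about 4 mm in the worst fit, although the bore itself fixes where the post is.

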